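Scan a battery pack, then probe its marked contact

ROBOT

A 6-joint arm with a two-finger parallel gripper is mounted at the origin on the work surface. World frame = base frame: x ahead of the robot, y to its left, z up, the work surface at z = 0. Lengths are in m, angles in rad, forces in N, time in s.
With the tool pointing down it reaches from about 0.325 to 0.9 m from the base axis. Payload 6.1 kg.
Tool frame: the origin (TCP) lies midway between the tips of the shut fingers; the grasp point (between the pads) lies 19 mm behind it; z points along the fingers, y is the line along which they close (so a half turn about z gives the same grasp; the last joint's range is limited). The gripper opens to 85 mm and grips with 20 to 120 N. Pads are 22 mm wide; open, the fingers measure 114 mm over their backs; the gripper's body (76 mm by 85 mm) begins 54 mm behind the grasp point. The pads swing forward as they close: fully open they stand 13 mm farther back than shut.
Start: joints at [1.027, 0.22, 1.526, -0, 1.395, -0.126], TCP at [0.254, 0.571, 0.231] pointing down, gripper open.
Joint ranges: [-2.98, 2.98], [-0.91, 2.08], [0.09, 2.57], [-1.24, 4.39], [0.2, 2.65], [-2.68, 2.68]. Speed limits (rad/s): [2.57, 2.57, 3.01, 3.14, 3.14, 3.14].

INTERFACE

Orientations are given as [roll, pitch, yaw] about the fixed x, y, z axes, in that order (R = Rz(yaw) Ry(pitch) Rx(roll)).
In Python, from plant import movep, move_l, set_joints, gripper_to, hold, inverse_kinematics, observe, get_image, get_calibration, Unreachable, job_done gives the robot as it stands. Calls block until the motion is done:
- movep(position, orientation): joint-space move of the TCP to a pose.
- move_l(position, feed=0.15, rotation=None, max_force=None): straight line of the TCP; rotation=None keeps the orientation; feed is the mean speed in m/s. With max_force (N) it stops when the force on the tool has changed by that much, and returns True; else False.
- set_joints(angles): joint-space move.
- gripper_to(opening, f_grip=None): finger opening in m; f_grip is the grip in N (None keeps the last); returns when the fingers have stopped.
- hold(seconds).
- inverse_kinematics(position, orientation): joint angles nearest the present ones, or None.
- observe(): the state.
- get_image(name): name is "scene" or "top"; returns (picture, depth): 480x640x3 uint8, red, green, blue; 480x640 float32, m along the optical axis (not along the pixel's ray), 0 where there is no reading.
- get_calibration(name): a dict with "intrinsics" (3x3 intrinsics, pixels), "world_from_camera" (4x4, takes a point from camera to world coordinates). Camera axes: x right, y down, z forward; pixel columns grow to the right and rows downward; lengths in m; the calibration is good to about 2 mm. A picture is of the moment at which its call begins. get_calibration takes no time and is no camera call.
A pose or a line that the arm cannot do raises Unreachable and nothing moves.
- job_done(): hands the job in; it is judged then, once.
The state is a dict: "time_s": time; "q": joint angles; "joint_velocities": joint speeds; "joint_torque": joint torques, N m; "eef_pos": TCP position; "tcp_rot": TCP orientation; "ft_force": force on the tool from outside, world axes, zero at the start; "torque": the same for the moment, N m; "opening": finger opening in m; "grasp_force": force on a finger pad.
Only numpy, scipy, OpenCV 4.12 (cv2) and the standard library are available. Lean on these libraries where they do the work, as an engineer would, in place of code of your own. Each camera call takes 0.05 s, during which the arm holds its last target. There are 200 camera calls.

TASK

Take the yellow cell tester out of its stand, point its nose squarely at the middle of the bar-code label on the pack with the orange ring, from about 7 cm away, and hold it still there for a second so that it reads the label. Then stand the tester upright on the steel spot inside that orange ring, pressing gently so that its spring plunger goes about half way in and never hitting the pack hard, and finish while holding it there: do not let go or put it back. Do not touch the other two packs and do not disturb the other things on the table.

Things in the scene. Friction and masses are not known exactly. Their poses are not given: they have to be found in the camera images.
- tester: loose yellow cell tester, 0.15-0.24 kg, nose down in its stand. Origin: on its axis at the barrel's lower end (nose); z runs up the axis. Dark barrel 18 mm dia. from z 0 to 45 mm, flange 44 mm dia. to 51, handle 36 (its x) by 28 mm (its y) from 51 to 121 mm. Reads labels straight ahead of the nose (-z); a brass spring plunger sticks 14 mm out of it. Its turn about its axis does not matter.
- probe_tip (a point): centre of the lower end face of the brass plunger (6 mm diameter), on the tester's axis, 14 mm beyond the end of the barrel when the spring is relaxed
- plunger (a joint): how far the plunger is pushed in: 0 relaxed (2 N preload) to 0.010 m at its hard stop (7 N); 0.5 N per mm
- stand: fixed black block 70 x 70 x 80 mm with an upright through hole 27 mm wide; the tester's flange rests on its top, barrel in the hole with about 4 mm of room all round, so it lifts straight out (by 60 mm or more to clear). Origin: centre of the underside
- pack_a: fixed test nest: dark base 120 x 72 x 12 mm; six copper-coloured cells under a white top frame (46 x 66 mm, top 80 mm above the table), centred 25 mm to +x of the origin; a sloping label on a grey bracket 38 mm to -x. Origin: centre of the base's underside, x from label to cells, z up. The pack to be tested: the only one with an ORANGE ring.
- label_a: white label with black bars on pack_a, 32 x 46 mm. Origin: centre of its face, 47 mm above the table; its z is the face's outward normal, leaning 25 degrees from vertical towards the -x end of the pack, away from the cells
- spot_a: marked contact spot on pack_a: round steel pad, 16 mm diameter, 3 mm thick, inside the orange ring (38 mm across). Origin: centre of its underside, 80 mm above the table; the face to be touched is at 83 mm. Rigid
- pack_b: fixed test nest: dark base 120 x 72 x 12 mm; six blue cells under a white top frame (46 x 66 mm, top 80 mm above the table), centred 25 mm to +x of the origin; a sloping label on a grey bracket 38 mm to -x. Origin: centre of the base's underside, x from label to cells, z up. Grey ring; not to be touched.
- pack_c: fixed test nest: dark base 120 x 72 x 12 mm; six green cells under a white top frame (46 x 66 mm, top 80 mm above the table), centred 25 mm to +x of the origin; a sloping label on a grey bracket 38 mm to -x. Origin: centre of the base's underside, x from label to cells, z up. Grey ring; not to be touched.
- cell_1: loose bystander: copper-coloured cell standing upright, 18 mm diameter, 64 mm tall, origin at its underside
- cell_2: loose bystander: another such cell
- screwdriver: loose bystander: screwdriver lying down, handle towards its -x
- tape: loose bystander: reel of amber tape lying flat, 90 mm across, 25 mm high, origin under its centre
- carton: loose bystander: open cardboard box 110 x 80 x 60 mm, origin under its centre
- tray: loose bystander: red tray 80 x 140 x 22 mm with three cells in it, origin under its centre
There are look-alikes about, which are no part of the job. Of the things like the tester, leave any that is red; of the rest the smaller one is meant. Leave any red look-alike of the stand alone.

How it is judged:
On the way, in this order (a step that is already met when the one before it is completed fails the run):
1. the tester is lifted clear of its stand, in the gripper (z of tester in the frame of stand above 0.06 m and contact force between the fingers and tester above 2 N and contact force between tester and stand below 0.1 N), for 0.2 s.
2. the tester is aimed at the label of the orange-ringed pack, still, for 0.8 s: label centre within 14 mm of its axis each way, 35 to 110 mm before the nose, square within 15 degrees (x of label_a in the frame of tester between -0.014 and 0.014 m and y of label_a in the frame of tester between -0.014 and 0.014 m and z of label_a in the frame of tester between -0.11 and -0.035 m and angle between the z axis of tester and the z axis of label_a, either way round below 0.27 rad and linear speed of tester below 0.02 m/s and angular speed of tester below 0.15 rad/s and contact force between the fingers and tester above 2 N and contact force between tester and stand below 0.1 N), for 0.8 s.
At the end, for the whole second after the job is handed in: The gripper still holds the tester, upright within 8 degrees and still, its plunger tip within 6 mm of the centre of the spot in the orange ring, pushed in by 2 to 8.5 mm (contact force 2 to 10 N), clear of the stand (horizontal distance between probe_tip and spot_a below 0.006 m and angle between tester's own z axis and vertical below 0.14 rad and height (world z) of tester above 0.08 m and value of joint plunger between 0.002 and 0.0085 m and contact force between tester and spot_a between 2 and 10 N and linear speed of tester below 0.02 m/s and contact force between the fingers and tester above 2 N and contact force between tester and stand below 0.1 N); the arm keeps its last pose, push and grip.
It fails at once if the tester, the gripper or the arm hits the orange-ringed pack hard (over 15 N) (contact force between anything else and pack_a above 15 N).
It fails at once if one of the other two packs is touched (contact force between anything else and pack_b above 0.5 N or contact force between anything else and pack_c above 0.5 N).
It fails at once if a bystander is moved by more than 20 mm (distance of any of cell_1, cell_2, screwdriver, tape, carton, tray from where it was at the start of the episode above 0.02 m).
It also fails if it takes over 45 s, if anything falls off the work surface, if the arm or the gripper's body presses on something with over 40 N, if the wrist force passes 120 N, or if a joint passes its speed limit or range.

## Working session

There is one attempt and no reset: what is moved stays moved. The work goes in short steps, each a Python script; the robot and the scene stay as the last script left them, time stands still between calls to the robot, and variables do not carry over. Pictures are saved under pics/ and viewed, at most 10 in all, crops included, and the job is handed in when it is done.

```bash
ls; mkdir -p pics; python3 - <<'E'
from plant import *
import cv2,numpy as np
for n in("scene","top"):
    p,d=get_image(n); cv2.imwrite(f"pics/{n}0.png",p[:,:,::-1]); np.savez(f"{n}0.npz",p=p,d=d)
    c=get_calibration(n); print(n,c["intrinsics"],np.round(c["world_from_camera"],3),(d>0).mean())
E
```

```text
pics
scene [[560.62952909   0.         309.77473444]
 [  0.         560.62952909 236.42200155]
 [  0.           0.           1.        ]] [[-0.669  0.577 -0.469  1.158]
 [ 0.743  0.525 -0.415  0.52 ]
 [ 0.007 -0.626 -0.78   1.095]
 [ 0.     0.     0.     1.   ]] 0.9961751302083334
top [[485.18711121   0.         326.04952338]
 [  0.         485.18711121 239.80746828]
 [  0.           0.           1.        ]] [[ 1.000e-03 -9.850e-01  1.720e-01  3.350e-01]
 [-1.000e+00  2.000e-03  1.300e-02 -3.100e-02]
 [-1.300e-02 -1.720e-01 -9.850e-01  1.331e+00]
 [ 0.000e+00  0.000e+00  0.000e+00  1.000e+00]] 0.9958463541666667
```

View pics/scene0.png

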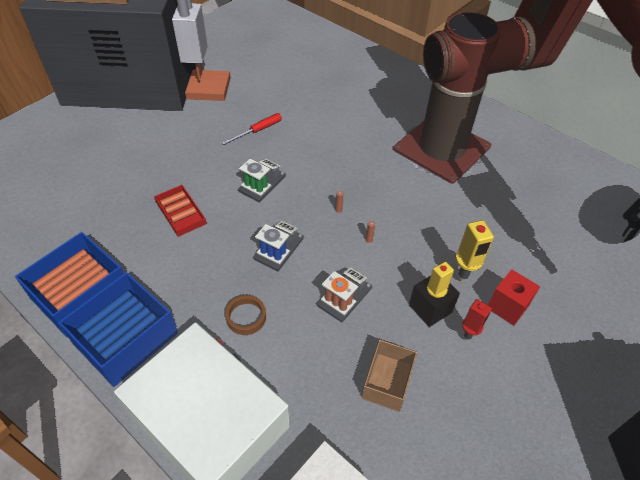

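View pics/top0.png

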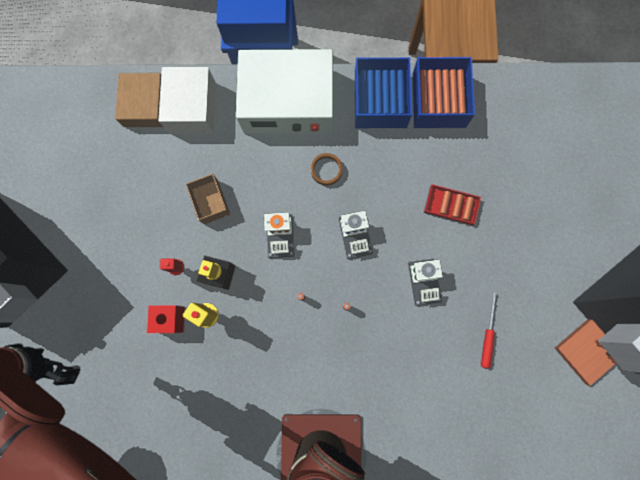

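The scene view shows the small yellow tester in the black stand at (440,280), the big yellow look-alike at (475,245), red look-alikes at (477,318) and (514,297), and the orange-ringed pack at (340,290). In the top view the tester is at (209,269), the orange ring at (278,222) and its label at (280,246). Next I'll measure these using depth.

```bash
cat > v.py <<'E'
import numpy as np,cv2
from plant import get_calibration,get_image
def cloud(n,d):
    c=get_calibration(n);K=c["intrinsics"];T=c["world_from_camera"]
    v,u=np.mgrid[:480,:640]
    P=np.stack([(u-K[0,2])/K[0,0]*d,(v-K[1,2])/K[1,1]*d,d],-1)
    return P@T[:3,:3].T+T[:3,3]
def load(n):
    z=np.load(n+"0.npz");return z["p"],z["d"],cloud(n,z["d"]),cv2.cvtColor(z["p"],cv2.COLOR_RGB2HSV)
def roi(x0,x1,y0,y1):
    m=np.zeros((480,640),bool);m[y0:y1,x0:x1]=1;return m
E
cat > m.py <<'E'
from v import *
R=lambda a:np.round(a,4)
for n,ry,ro,rs,rl,rbig in(("top",(190,240,255,285),(262,296,208,238),(190,240,250,295),(266,294,234,258),(180,222,298,330)),
                ("scene",(425,458,258,302),(322,358,270,305),(405,462,270,330),(340,372,260,290),(455,495,218,275))):
    p,d,W,h=load(n); H,S,V=[h[...,i].astype(int) for i in range(3)]
    yel=(H>20)&(H<36)&(S>130)&(V>80)
    y=W[yel&roi(*ry)]; print(n,"yel z",R(np.percentile(y[:,2],[1,50,99])))
    t=y[y[:,2]>.148]; print(" top n",len(t)); 
    # include red button on top
    m=roi(*ry)&(W[...,2]>.147)&(W[...,2]<.165); t=W[m][:,:2].astype(np.float32); print(" top rect",cv2.minAreaRect(t),R(np.median(W[m][:,2])))
    m=roi(*ry)&yel&(W[...,2]>.078)&(W[...,2]<.1); t=W[m][:,:2]; print(" flange", len(t), R(t.min(0)),R(t.max(0)))
    m=roi(*rs)&(V<70)&(W[...,2]>.074)&(W[...,2]<.088); t=W[m]; print(" stand top",len(t),R(np.median(t[:,2])),cv2.minAreaRect(t[:,:2].astype(np.float32)))
    org=(H<14)&(S>150)&(V>120)&roi(*ro)&(W[...,2]>.074); t=W[org]; print(" ring",len(t),R(np.median(t[:,2])),cv2.minEnclosingCircle(t[:,:2].astype(np.float32)))
    m=roi(*ro)&(W[...,2]>.074)&(W[...,2]<.09)
    t=W[m]; print(" frame top",len(t),cv2.minAreaRect(t[:,:2].astype(np.float32)))
    m=roi(*rl)&(V>150)&(S<60)&(W[...,2]<.068)&(W[...,2]>.03); t=W[m]
    c,s,vt=cv2.SVDecomp(t-t.mean(0)); nn=vt[2]*np.sign(vt[2][2])
    print(" label",len(t),R(t.min(0)),R(t.max(0)),"n",R(nn),np.degrees(np.arccos(nn[2])))
    print("   rect",cv2.minAreaRect(t[:,:2].astype(np.float32)))
    y=W[yel&roi(*rbig)]; print(" big",R(y.min(0)),R(y.max(0)))
    print(" red",R(W[(H<8)|(H>172)][:1]))
p,d,W,h=load("top")
a=cv2.resize(p[195:345,140:340],None,fx=4,fy=4,interpolation=cv2.INTER_CUBIC);cv2.imwrite("pics/c1.png",a[:,:,::-1])
E
python3 m.py
```

```text
top yel z [0.0776 0.1523 0.1603]
 top n 146
 top rect ((0.47159525752067566, 0.27892741560935974), (0.02852345071732998, 0.03602438420057297), 75.86831665039062) 0.1558
 flange 66 [0.4504 0.2594] [0.4911 0.3134]
 stand top 353 0.08 ((0.4701503813266754, 0.27939626574516296), (0.07092835754156113, 0.06662825495004654), 75.83028411865234)
 ring 85 0.0812 ((0.6029395461082458, 0.11652419716119766), 0.017317943274974823)
 frame top 427 ((0.6034513115882874, 0.1156676709651947), (0.046534065157175064, 0.06612813472747803), 3.9228899478912354)
 label 156 [0.5258 0.0887 0.0356] [0.5556 0.1347 0.0593] n [-0.4232 -0.0066  0.906 ] 25.040100150952963
   rect ((0.5409591794013977, 0.11231094598770142), (0.030205678194761276, 0.045256320387125015), 4.373356819152832)
 big [ 0.3302 -0.0306 -0.0041] [0.3881 0.3731 1.3313]
 red [[ 1.8706  1.1331 -0.7538]]
scene yel z [0.0779 0.1254 0.1581]
 top n 186
 top rect ((0.4726538360118866, 0.2796517610549927), (0.029874805361032486, 0.036835722625255585), 70.0887222290039) 0.1552
 flange 155 [0.3799 0.2635] [0.4948 0.3011]
 stand top 515 0.0796 ((0.4717293381690979, 0.2797695994377136), (0.07162237912416458, 0.07332184165716171), 75.59253692626953)
 ring 132 0.0809 ((0.6030057072639465, 0.11717764288187027), 0.018766582012176514)
 frame top 566 ((0.6038637161254883, 0.11650809645652771), (0.048955898731946945, 0.0675688162446022), 1.8611702919006348)
 label 112 [0.5239 0.0893 0.0382] [0.5576 0.1377 0.0572] n [-0.4088 -0.0159  0.9125] 24.148969964166362
   rect ((0.5416034460067749, 0.11308670043945312), (0.03165508806705475, 0.04649908095598221), 5.386530876159668)
 big [ 0.1623  0.235  -0.0021] [1.1576 0.52   1.0948]
 red [[-0.9545 -2.226  -0.748 ]]
```

View pics/c1.png

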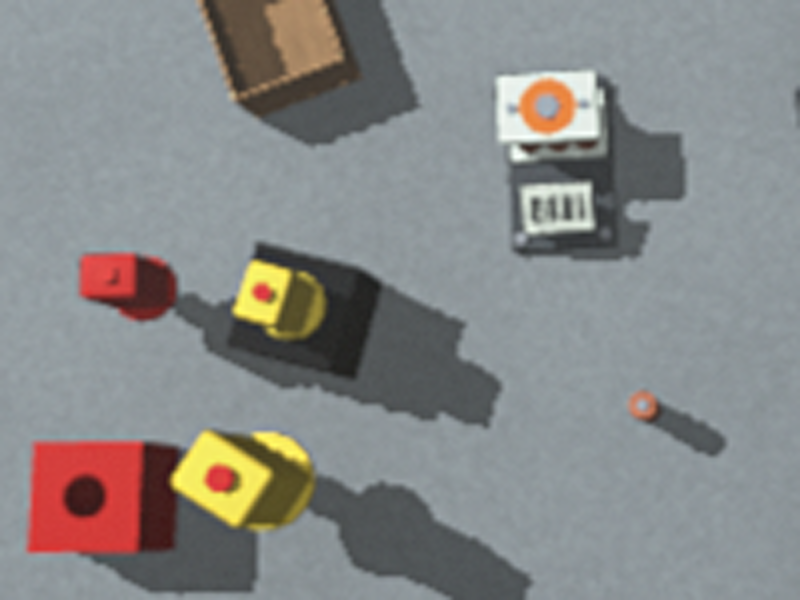

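The crop confirms the tester in the black stand at crop pixel (265,295), with the red one to its left at (130,285) and the big yellow one below it at (240,480). Both views agree with the given sizes: stand (0.471,0.2795), spot (0.603,0.117), label (0.541,0.1125), pack yaw about 4°. Before grasping I need the clearances to the neighbours and the IK solutions.

```bash
cat > g.py <<'E'
import numpy as np
from scipy.spatial.transform import Rotation as Ro
STAND=np.array([.4715,.2793]); SPOT=np.array([.6032,.1168]); LABEL=np.array([.5413,.1126,.047])
YAW=np.radians(4.); T=np.radians(25)
N=np.array([-np.sin(T)*np.cos(YAW),-np.sin(T)*np.sin(YAW),np.cos(T)])
def tool(yaw,tilt=False):   # tool pointing down, tool x at yaw; optionally tilted so that tool z = -N
    r=Ro.from_euler("xyz",[np.pi,0,yaw])
    if tilt: r=Ro.from_rotvec(T*np.array([np.sin(YAW),-np.cos(YAW),0]))*r
    return r
def rpy(r): return r.as_euler("xyz")
E
python3 - <<'E'
from v import *; from g import *; from plant import *
for n,r in(("top",(155,185,255,277)),("top",(180,222,300,330)),("scene",(465,492,298,335)),("scene",(455,495,218,275))):
    p,d,W,h=load(n);P=W[roi(*r)&(W[...,2]>.03)&(W[...,2]<.5)&(h[...,1]>130)];print(n,np.round(P.min(0),3),np.round(P.max(0),3),np.round(np.median(P[P[:,2]>P[:,2].max()-.01],0),3))
o=observe();print(o["tcp_rot"],o["ft_force"],o["opening"])
print(-tool(0,True).as_matrix()[:,2],N)
for yd in(-14.1,165.9,75.9,-104.1):
    y=np.radians(yd)
    for pos,t in(((*STAND,.106),0),((*STAND,.2),0),(LABEL+N*(.07+.071),1),((*SPOT,.16),0)):
        print(yd,np.round(inverse_kinematics(list(pos),list(rpy(tool(y,t)))) if inverse_kinematics(list(pos),list(rpy(tool(y,t)))) is not None else np.nan,2))
E
```

```text
top [0.465 0.361 0.058] [0.498 0.4   0.143] [0.482 0.381 0.136]
top [0.323 0.259 0.03 ] [0.388 0.374 0.2  ] [0.358 0.288 0.192]
scene [0.384 0.366 0.03 ] [0.508 0.404 0.141] [0.487 0.384 0.135]
scene [0.334 0.262 0.082] [0.391 0.321 0.198] [0.362 0.291 0.191]
[-3.13983387e+00 -2.33019351e-04  2.72380717e+00] [ 0.01298615  0.17209265 -0.20449157] 0.08527013880997077
[-0.42158878 -0.02948036  0.90630779] [-0.42158878 -0.02948036  0.90630779]
-14.1 [ 0.39  0.16  1.84 -0.    1.14  2.21]
-14.1 [ 0.39  0.06  1.76 -0.    1.32  2.21]
-14.1 [ 0.06 -0.4   2.27  0.01  0.83  1.87]
-14.1 [ 0.06  0.25  1.62 -0.    1.26  1.88]
165.9 [ 0.39  0.16  1.84  0.    1.14 -0.93]
165.9 [ 0.39  0.06  1.76  0.    1.32 -0.93]
165.9 [ 0.06 -0.4   2.27  0.01  0.83 -1.27]
165.9 [ 0.06  0.25  1.62  0.    1.26 -1.26]
75.9 [ 0.39  0.16  1.84 -0.    1.14  0.64]
75.9 [ 0.39  0.06  1.76 -0.    1.32  0.64]
75.9 [ 0.06 -0.4   2.27  0.01  0.83  0.3 ]
75.9 [ 0.06  0.25  1.62 -0.    1.26  0.31]
-104.1 [ 0.39  0.16  1.84  0.    1.14 -2.5 ]
-104.1 [ 0.39  0.06  1.76  0.    1.32 -2.5 ]
-104.1 nan
-104.1 nan
```

```bash
python3 - <<'E'
from v import *; from g import *; from plant import *
y=np.radians(165.9); r=list(rpy(tool(y)))
movep([.254,.571,.29],r) if False else None
movep([*STAND,.27],r); gripper_to(.07,60)
move_l([*STAND,.106],feed=.08,max_force=8)
print(observe()["eef_pos"]); gripper_to(0.0,60); o=observe(); print(o["opening"],o["grasp_force"],o["ft_force"])
print(move_l([*STAND,.286],feed=.08)); hold(.4); o=observe();print(o["time_s"],o["opening"],o["grasp_force"],o["ft_force"],o["eef_pos"])
for n in("scene","top"):
    p,d=get_image(n); np.savez(f"{n}1.npz",p=p,d=d)
    W=cloud(n,d);h=cv2.cvtColor(p,cv2.COLOR_RGB2HSV).astype(int);near=(np.hypot(W[...,0]-STAND[0],W[...,1]-STAND[1])<.06)&(W[...,2]>.1)
    m=(h[...,0]>20)&(h[...,0]<36)&(h[...,1]>130)&near; P=W[m]; print(n,len(P),P.min(0),P.max(0))
    v,u=np.argwhere(near).mean(0).astype(int) if near.any() else (240,320); print(u,v)
    a=p[max(v-75,0):v+75,max(u-100,0):u+100]; cv2.imwrite(f"pics/lift_{n}.png",cv2.resize(a,None,fx=3,fy=3)[:,:,::-1])
E
```

```text
[0.4718094  0.27942756 0.10646478]
0.027421651678425665 59.199140667915344 [-0.86794729  0.37784034  1.47999423]
False
7.2333 0.027374911165268054 58.98012578487396 [ 0.13327389  0.70863481 -1.82079099] [0.47149309 0.27929568 0.28597513]
scene 538 [0.45742476 0.2621618  0.26027339] [0.49400468 0.30188092 0.37091469]
489 128
top 47 [0.45069997 0.23604226 0.26257352] [0.48212646 0.28535691 0.39580132]
123 236
```

View pics/lift_scene.png

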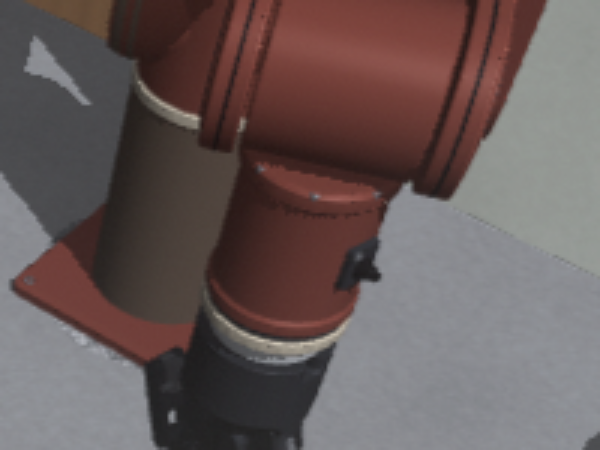

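The tester is held: the opening is 27.4 mm, the weight is 1.8 N, and the flange is at z = 0.26, as expected. The view shows mainly the wrist. Next I'll aim at the label.

```bash
python3 - <<'E'
from v import *; from g import *; from plant import *
y=np.radians(165.9); r=list(rpy(tool(y,True)))
movep(list(LABEL+N*.231),r)
move_l(list(LABEL+N*.141),feed=.08); hold(1.3)
o=observe();print(o["time_s"],o["eef_pos"],LABEL+N*.141,Ro.from_euler("xyz",o["tcp_rot"]).as_matrix()[:,2],-N)
p,d=get_image("scene");np.savez("scene2.npz",p=p,d=d)
a=p[200:350,270:470]; cv2.imwrite("pics/aim.png",cv2.resize(a,None,fx=4,fy=4)[:,:,::-1])
W=cloud("scene",d);h=cv2.cvtColor(p,cv2.COLOR_RGB2HSV).astype(int)
m=(h[...,0]>20)&(h[...,0]<36)&(h[...,1]>130)&(h[...,2]>60);m&=(W[...,2]>.1)&(np.linalg.norm(W-(LABEL+N*.14),axis=2)<.12)
P=W[m]-LABEL; ax=P@N; rad=np.linalg.norm(P-ax[:,None]*N,axis=1); print(len(P),np.percentile(ax,[1,99]),np.percentile(rad,[5,50,99]))
E
```

```text
10.6583 [0.48188428 0.10843819 0.17481749] [0.48185598 0.10844327 0.1747894 ] [ 0.42163618  0.02946812 -0.90628614] [ 0.42158878  0.02948036 -0.90630779]
479 [0.11512945 0.19144903] [0.01300542 0.01864221 0.02420216]
```

View pics/aim.png

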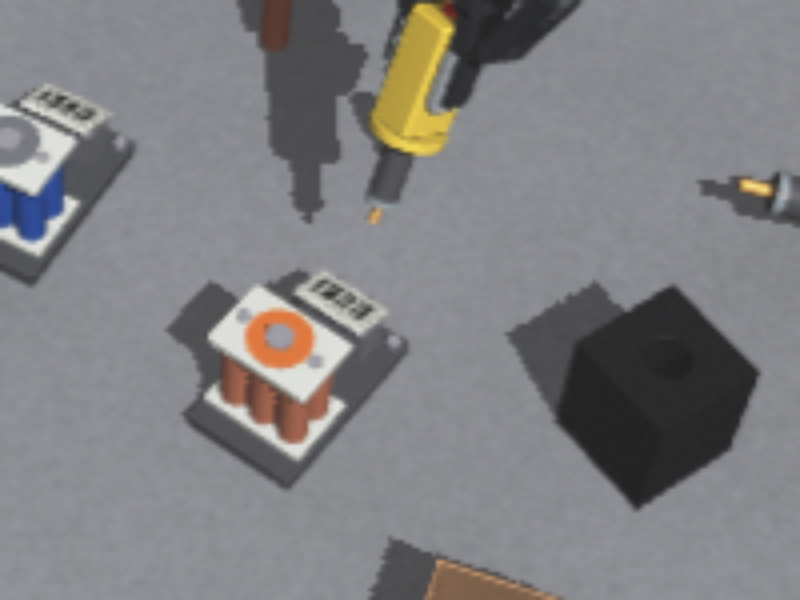

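The tester is square to the label, pixel check: plunger tip at crop (375,213), label at (340,300). Flange and handle top sit 115 and 191 mm along the label normal, as they should. A barrel at the right edge (770,188) looks as if the big look-alike is lying down, so I'll check that.

```bash
python3 - <<'E'
import numpy as np,cv2
f=lambda k:np.load(f"scene{k}.npz")["p"][190:340,380:580]
cv2.imwrite("pics/cmp.png",cv2.resize(np.hstack([f(0),f(1),f(2)]),(798,200),interpolation=cv2.INTER_AREA)[:,:,::-1])
E
```

```text
(no output)
```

View pics/cmp.png

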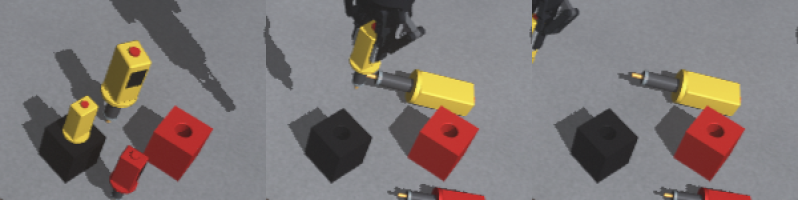

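The comparison shows both free-standing look-alikes (big yellow and red) now lying down at (430,90) and (440,190). They had been balanced nose-down. They aren't part of the job and lie clear of the path, so I'll continue: retreat, go above the spot, and check the plunger tip's position there.

```bash
python3 - <<'E'
from v import *; from g import *; from plant import *
y=np.radians(165.9); r=list(rpy(tool(y)))
move_l(list(LABEL+N*.231),feed=.12)
movep([*SPOT,.26],r); move_l([*SPOT,.188],feed=.06); hold(.4)
o=observe();print(o["time_s"],o["eef_pos"],o["ft_force"],o["opening"])
e=o["eef_pos"]
for n in("scene","top"):
    p,d=get_image(n);np.savez(f"{n}3.npz",p=p,d=d); W=cloud(n,d)
    c=get_calibration(n);T=np.linalg.inv(c["world_from_camera"])
    q=c["intrinsics"]@(T[:3,:3]@np.array([*SPOT,e[2]-.085])+T[:3,3]); q=q[:2]/q[2]; print(n,"expected tip px",q)
    u,v=q.astype(int); a=p[v-40:v+35,u-50:u+50]; cv2.imwrite(f"pics/spot_{n}.png",cv2.resize(a,None,fx=6,fy=6)[:,:,::-1])
    h=cv2.cvtColor(p,cv2.COLOR_RGB2HSV).astype(int); near=(np.hypot(W[...,0]-SPOT[0],W[...,1]-SPOT[1])<.04)
    for nm,m in(("barrel",(h[...,2]<110)&(W[...,2]>e[2]-.068)&(W[...,2]<e[2]-.03)),("yel",(h[...,0]>20)&(h[...,0]<36)&(h[...,1]>130)&(W[...,2]>.12))):
        P=W[m&near]; print(nm,len(P),np.round(P.min(0),4) if len(P) else"",np.round(P.max(0),4) if len(P) else "")
E
```

```text
14.275 [0.60324055 0.11680153 0.18809375] [-0.65178321  0.86226438 -2.56964693] 0.027319226258945603
scene expected tip px [339.82502334 278.42682756]
barrel 47 [0.6004 0.1112 0.1207] [0.6139 0.1264 0.146 ]
yel 357 [0.59   0.1015 0.1601] [0.6252 0.1397 0.2421]
top expected tip px [275.52824015 219.26231888]
barrel 0  
yel 16 [0.5838 0.1161 0.1646] [0.5878 0.1301 0.2433]
```

View pics/spot_scene.png

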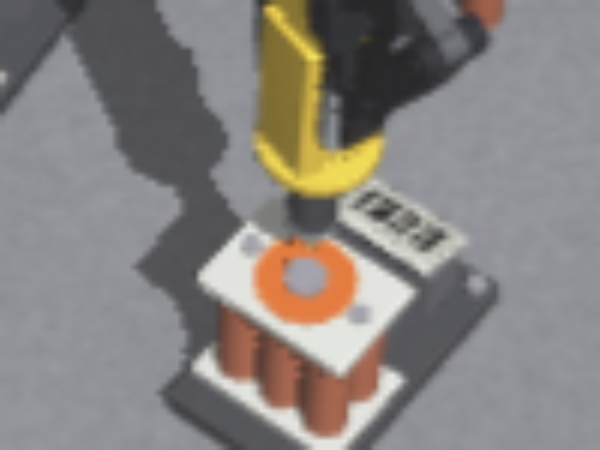

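The tip is at crop (308,243) against a predicted (305,243), with the spot centre at (305,278), so alignment is within about 1 mm. Pressing down now.

```bash
python3 - <<'E'
from v import *; from g import *; from plant import *
f=lambda:np.mean([(hold(.02),observe()["ft_force"])[1] for _ in range(10)],0)
b=f()
hit=move_l([*SPOT,.158],feed=.01,max_force=1.5); z=observe()["eef_pos"][2]; hold(.2); print(hit,z,f()-b)
if hit and z>.162:
    move_l([*SPOT,z-.0045],feed=.005,max_force=7); hold(.3); o=observe(); print(o["time_s"],o["eef_pos"],f()-b,o["opening"],o["grasp_force"],o["tcp_rot"])
    p,d=get_image("scene"); cv2.imwrite("pics/end.png",cv2.resize(p[238:313,290:390],None,fx=6,fy=6)[:,:,::-1])
E
```

```text
True 0.16705098342854385 [2.15715527 0.77794597 3.23158359]
17.9833 [0.60295335 0.11675284 0.16241713] [-1.31624698 -0.19238685  4.80138619] 0.02747928480472406 59.705219864845276 [-3.14041364 -0.00340889  2.89552609]
```

View pics/end.png

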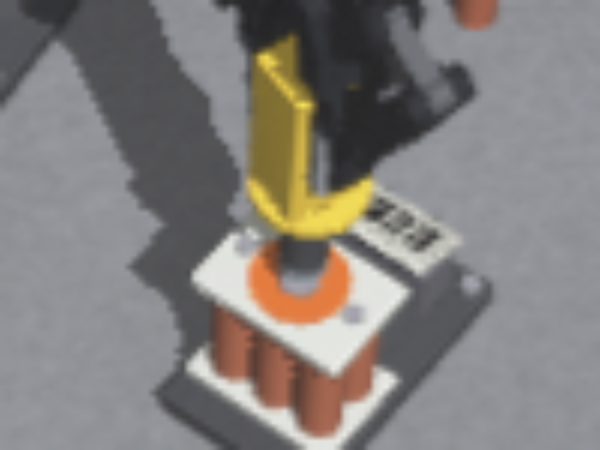

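The barrel end is centred on the steel spot at crop (300,283). The force is 4.8 N and contact came at the expected height, so the plunger is in by about 5.5 mm. Handing in.

```bash
python3 -c "
from plant import *
hold(.3); print(job_done())"
```

```text
the job is handed in; nothing more can be done
None
```

The job is handed in with the tester still gripped upright on the steel spot (plunger about 5.5 mm in, 4.8 N) after a still 1.3 s aim at the label from 7 cm, but the verdict was not shown, and the two free-standing look-alikes (big yellow, red) fell over between the start and the lift, cause not established.

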